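Load the bearing gauge and set its selector rod to the middle click

ROBOT

A 7-joint arm with a two-finger parallel gripper is mounted at the origin on the work surface. World frame = base frame: x ahead of the robot, y to its left, z up, the work surface at z = 0. Lengths are in m, angles in rad, forces in N, time in s.
With the tool pointing down it reaches from about 0.35 to 0.9 m from the base axis. Payload 8.1 kg.
Tool frame: the origin (TCP) lies at the very end of the fingers, on their centre line; the grasp point (between the pads) lies 19 mm behind it; z points along the fingers, y is the direction in which the jaws open and shut (so a half turn about z gives the same grasp; the last joint's range is limited). The gripper opens to 92 mm and grips with 3 to 60 N. Pads are 19 mm wide; open, the fingers measure 130 mm over their backs; the gripper's body (75 mm by 190 mm) begins 47 mm behind the grasp point.
Start: joints at [-1.383, 0.434, 0.025, 1.573, -0.012, 1.134, -0.075], TCP at [0.179, 0.599, 0.227] pointing down, gripper open.
Joint ranges: [-2.62, 2.62], [-0.44, 2.09], [-1.27, 1.32], [0.08, 2.57], [-1.32, 4.46], [0.12, 2], [-2.74, 2.74]. Speed limits (rad/s): [2.22, 2.22, 3.01, 3.01, 3.14, 3.14, 3.14].

INTERFACE

Orientations are given as a rotation vector (axis times angle).
In Python, from cell import observe, get_image, sign_off gives the robot as it stands.
- The arm moves only by the tool arm_command, never from a script. Its argument "deltas" is a list of rows, each an object with "xyz": the shift along the tool's x, y, z in cm, a list of three; "turn": the turn about the tool's z in degrees; "jaw": the closure in counts, from 0 (fully open) to 255 (shut). A call has 1 to 5 rows; each row is the pose to reach, as a shift and turn from the pose measured when the call began, along the tool's axes at that moment; what a row does not reach only later rows make up. A row lasts 1/12 s, in which the tool goes at most 41.7 mm and 7.16 degrees, less where a joint would pass 70% of its speed; a pose out of reach is approached as far as the arm can. A call with a gripper value outside its range is refused whole. The fingers move at their own pace and stop on an object; "force" is the grip in N (left out, the last holds). Time passes only in rows, so rows that repeat a pose let the fingers close. It gives the time, the measured TCP pose, the force and the opening at its end, in the units of the state.
- observe(): the state, without advancing time (a new reading comes with each control period).
- get_image(name): name is "scene" or "top" or "wrist"; returns a dict with "frame" (420x560x3 uint8, red, green, blue), "depth" (420x560 float32, m along the optical axis (not along the pixel's ray), 0 where there is no reading), "camera_matrix" (3x3 intrinsics, pixels), "cam_to_world" (4x4, takes a point from camera to world coordinates). Camera axes: x right, y up, looking along -z (the intrinsics and any distortion apply to the point x, -y, -z); pixel columns grow to the right and rows downward; lengths in m; the calibration is good to about 2 mm. The wrist camera is an equidistant fisheye: a pixel r from the principal point sees the ray r / f radians off the axis. A picture is of the moment at which its call begins.
- sign_off(): hands the job in, once; it reports no verdict.
The state is a dict: "clock": time; "joints": joint angles; "dq": joint speeds; "joint_efforts": joint torques, N m; "position": TCP position; "ee_rot": TCP orientation; "force": force on the tool from outside, world axes, zero at the start; "ft_torque": the same for the moment, N m; "width": opening from 0.0 (shut) to 1.0 (fully open).
Only numpy, scipy, OpenCV 4.12 (cv2) and the standard library are available. Lean on these libraries where they do the work, as an engineer would, in place of code of your own. Each camera call takes 0.05 s, during which the arm holds its last target.

TASK

Move the bearing carrier from its storage rack into the nest of the bench gauge and set it down gently there, standing upright and fully down. Its rack leaves only its narrow sides free and the nest only its broad faces, so stand it on the bench on the way and take it again the other way. Then, with the carrier loaded and let go, pull the gauge's selector rod out from fully in to its middle click and leave it there; do not shift the red case, the loose bearing race or the carton.

Things in the scene. Friction and masses are not known exactly. Their poses are not given: they have to be found in the camera images.
- carrier: Bearing carrier: plain aluminium block with a bearing in its middle, standing upright: 64 long (its x), 32 thick (its y), 76 tall, 0.3 to 0.55 kg. Flat vertical sides up to 44 high, above that a round top of radius 32 (axis along its y). Origin: centre of its underside, z up. Same either way round. Starts in the rack, where only its 64 mm length can be gripped.
- rack: Fixed grey storage rack; origin: centre of its underside. Floor plate 100 (x) by 150 (y), 8 thick. Two upright cheeks, 8 thick, 48 wide in y, 88 high above the bench, 40 mm apart in x. The carrier stands on the plate between them, its length along the rack's y, its ends 8 mm past the cheeks. Lift it 85 mm to clear them. Low feet outside the cheeks.
- gauge: Fixed bench gauge on a dark base plate 200 (x) by 280 (y), 12 thick; origin: centre of the plate's underside, z up. Blue head on it: 110 (x) by 130 (y), centred at x +45, y -70, top 95 above the bench, dial on top to 104. The head's front face, at x -10, carries the selector rod, sliding along x. The nest is beside the head.
- nest (a point): Centre of the nest's floor, 12 mm above the bench, at x -20, y +85 in the gauge's frame; same axes. A pocket 72 (x) by 40 (y): end posts 12 thick, 34 wide, 74 tall above its floor at both x ends, lips 10 tall, 8 thick along both y sides. The carrier goes in with its length along x, 4 mm play all round, its origin on this point. Blue head 90 mm away in y.
- knob (a point): Centre of the selector rod's black knob: a level cylinder, diameter 28, length 34 along the gauge's x, 62 mm above the bench, with a flange of diameter 34, 5 thick, at its outer (-x) end. This point is 45 mm in front of the blue head with the rod fully in, 65 at the middle click, 85 fully out. Same axes as the gauge: pull along its -x.
- rod (a joint): Selector rod position in m: 0 fully in (start), 0.020 at the middle click, 0.040 fully out; grows as it is pulled out. Spring clicks at these three places; in between, the rod snaps to the nearest one (it changes over halfway, at 10 and 30 mm). About 9 N pulls it out of any click; friction about 1 N.
- case: Loose red plastic case, 90 by 150 by 50 tall, bystander. Origin at the centre of its underside.
- race: Loose steel bearing race lying flat, outer diameter 90, inner 72, 30 tall, bystander. Origin at the centre of its underside.
- carton: Loose cardboard carton, 100 by 130 by 70 tall, bystander. Origin at the centre of its underside.
There are look-alikes about, which are no part of the job. Leave any blue or green look-alike of the carrier alone.

How it is judged:
On the way, in this order (a step that is already met when the one before it is completed fails the run):
1. the carrier stands fully down in the nest and is let go, the rod still fully in (x of carrier in the frame of nest between -0.007 and 0.007 m and y of carrier in the frame of nest between -0.007 and 0.007 m and z of carrier in the frame of nest below 0.004 m and angle between carrier's own z axis and vertical below 0.08 rad and contact force between the fingers and carrier below 0.2 N and value of joint rod below 0.008 m), for 0.2 s.
2. the rod is at its middle click (value of joint rod between 0.016 and 0.024 m), for 0.2 s.
At the end, for the whole second after the job is handed in: The carrier stands in the nest within 7 mm of its centre in x and y, its underside less than 4 mm above the nest's floor, tilted less than 0.08 rad, at rest; the rod rests within 4 mm of its middle click (all of step 2 and x of carrier in the frame of nest between -0.007 and 0.007 m and y of carrier in the frame of nest between -0.007 and 0.007 m and z of carrier in the frame of nest below 0.004 m and angle between carrier's own z axis and vertical below 0.08 rad and linear speed of carrier below 0.02 m/s and velocity of joint rod between -0.01 and 0.01 m/s); the robot touches nothing.
It fails at once if the carrier is dropped into the nest (faster than 0.35 m/s over it) (horizontal distance between carrier and nest below 0.012 m and z of carrier in the frame of nest below 0.06 m and linear speed of carrier above 0.35 m/s).
It fails at once if the red case is shifted by more than 30 mm (distance of case from where it was at the start of the episode above 0.03 m).
It fails at once if the bearing race is shifted by more than 30 mm (distance of race from where it was at the start of the episode above 0.03 m).
It fails at once if the carton is shifted by more than 30 mm (distance of carton from where it was at the start of the episode above 0.03 m).
It also fails if it takes over 61 s, if anything falls off the work surface, if the arm or the gripper's body presses on something with over 40 N, if the wrist force passes 120 N, or if a joint passes its speed limit or range.

## Working session

There is one attempt and no reset: what is moved stays moved. The work goes in short steps, Python scripts to look and compute and a tool call to move; the robot and the scene stay as the last step left them, time stands still between calls to the robot, and variables do not carry over. Pictures are saved under pics/ and viewed, and the job is handed in when it is done.

Besides the shell and the picture viewer there is one more tool, called after ">>>" by a JSON object that holds its "api" and its "payload". arm_command: Moves the arm, as the interface text tells. Its arguments: {"type":"object","properties":{"deltas":{"type":"array","items":{"type":"object","properties":{"xyz":{"type":"array","items":{"type":"number"}},"turn":{"type":"number"},"jaw":{"type":"number"}}}},"force":{"type":"number"}},"required":["deltas"]}

```bash
mkdir -p pics; ls
python3 - <<'E'
from cell import observe,get_image
import cv2,numpy as np
print(observe())
for n in ["scene","top","wrist"]:
    d=get_image(n); cv2.imwrite(f"pics/{n}0.png",d["frame"][:,:,::-1]); np.savez(f"{n}0.npz",**d)
    print(n,d["camera_matrix"],d["cam_to_world"])
E
```

```text
pics
{'clock': 0.0, 'joints': array([-1.38260756,  0.43524482,  0.02497285,  1.57413642, -0.01158437,
        1.13400274, -0.07508897]), 'dq': array([ 0.00061356,  0.00080987, -0.00236962, -0.00105437,  0.00049776,
        0.00055477,  0.00092937]), 'joint_efforts': array([ 3.50219898e-04, -6.67861390e+01,  9.85274389e-01, -3.14447844e+01,
       -6.04531635e-02,  4.29125573e-02,  1.62373358e-04]), 'position': array([0.17910065, 0.59822839, 0.22591622]), 'ee_rot': array([-4.55232691e-01, -3.10835709e+00,  2.58365665e-03]), 'force': array([-0.03335542,  0.27757015, -0.25675841]), 'ft_torque': array([-0.01515708, -0.00257472,  0.06680552]), 'width': 0.9956311046325783}
scene [[504.61192882   0.         276.35195799]
 [  0.         504.61192882 208.12600073]
 [  0.           0.           1.        ]] [[ 0.73541937 -0.5705588   0.36554208  1.09414575]
 [ 0.67757637  0.61364966 -0.40536941 -0.53257017]
 [ 0.00697232  0.54579919  0.837887    1.15639508]
 [ 0.          0.          0.          1.        ]]
top [[403.30166129   0.         278.53412871]
 [  0.         403.30166129 201.88331993]
 [  0.           0.           1.        ]] [[-0.02421065  0.99345427 -0.11163538  0.49648559]
 [-0.99963377 -0.02270702  0.01472106 -0.02077582]
 [ 0.0120898   0.1119509   0.99364019  1.1765793 ]
 [ 0.          0.          0.          1.        ]]
wrist [[325.1922621    0.         279.84537238]
 [  0.         325.1922621  206.32337544]
 [  0.           0.           1.        ]] [[ 0.2857389  -0.91558877 -0.28293196  0.1023259 ]
 [ 0.95830619  0.27251016  0.08595039  0.62142771]
 [-0.00159338 -0.29569482  0.95528113  0.38425104]
 [ 0.          0.          0.          1.        ]]
```

View pics/scene0.png

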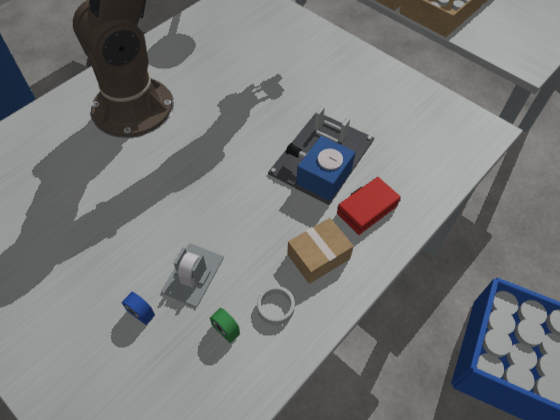

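View pics/top0.png

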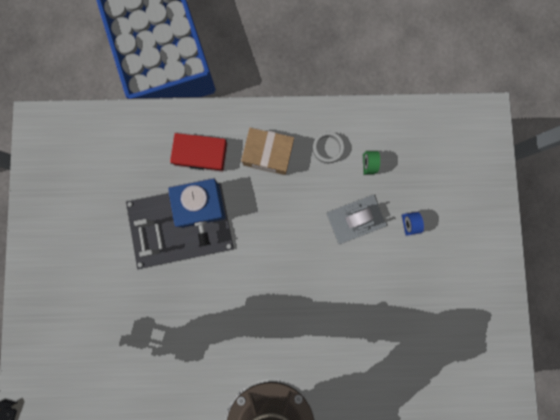

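View pics/wrist0.png

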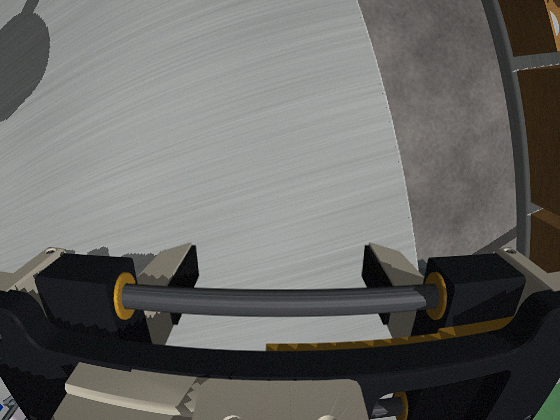

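Run:
```python
import cv2,numpy as np
t=np.load("top0.npz")["frame"][:,:,::-1]; s=np.load("scene0.npz")["frame"][:,:,::-1]
a=cv2.resize(t[170:280,115:245],(390*1,330),interpolation=cv2.INTER_CUBIC)
b=cv2.resize(t[180:255,310:440],(390,225),interpolation=cv2.INTER_CUBIC)
c=cv2.resize(s[100:210,260:390],(390,330),interpolation=cv2.INTER_CUBIC)
d=cv2.resize(s[235:310,110:240],(390,225),interpolation=cv2.INTER_CUBIC)
cv2.imwrite("pics/zoom.png",np.vstack([np.hstack([a,c]),np.hstack([b,d])]))
```

```text
(no output)
```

View pics/zoom.png

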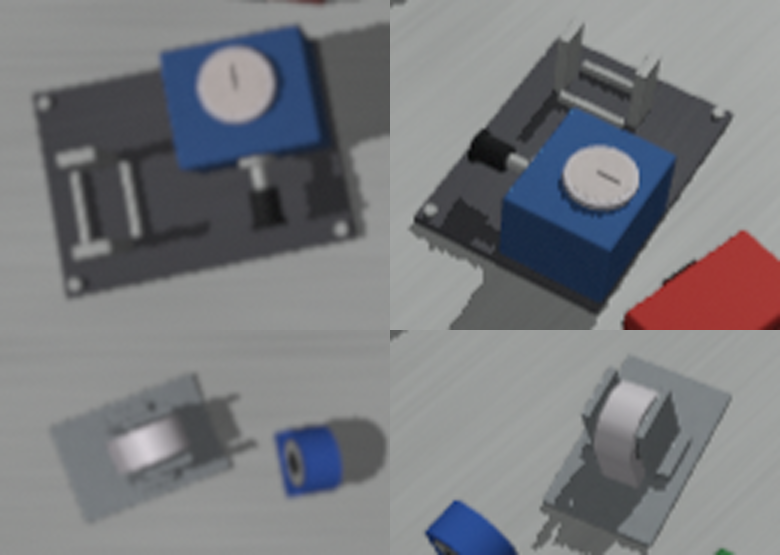

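```bash
cat > h.py <<'E'
import cv2,numpy as np
def cast(d,uv,z):
    K=d["camera_matrix"];T=d["cam_to_world"];uv=np.atleast_2d(uv).astype(float)
    r=np.c_[(uv[:,0]-K[0,2])/K[0,0],-(uv[:,1]-K[1,2])/K[1,1],-np.ones(len(uv))]@T[:3,:3].T
    o=T[:3,3]; s=(z-o[2])/r[:,2]; return o+r*s[:,None]
def cloud(d):
    K=d["camera_matrix"];T=d["cam_to_world"];D=d["depth"];v,u=np.mgrid[:D.shape[0],:D.shape[1]]
    P=np.stack([(u-K[0,2])/K[0,0]*D,-(v-K[1,2])/K[1,1]*D,-D],-1)
    return P@T[:3,:3].T+T[:3,3]
def big(m):
    n,l,st,c=cv2.connectedComponentsWithStats(m.astype(np.uint8))
    return (l==1+np.argmax(st[1:,4]))
def rect(P):
    (c,s,a)=cv2.minAreaRect((P[:,:2]*1000).astype(np.float32)); return np.round(c,1),np.round(s,1),round(a,2)
E
python3 - <<'E'
from h import *
for n in ["top","scene"]:
    d=dict(np.load(n+"0.npz")); f=d["frame"].astype(int); W=cloud(d); hsv=cv2.cvtColor(d["frame"],cv2.COLOR_RGB2HSV)
    print(n, "bench z", np.median(W[...,2][(abs(W[...,0]-.6)<.1)&(abs(W[...,1])<.1)]))
    on=(abs(W[...,1])<.6)&(W[...,0]>.3)&(W[...,0]<.95)
    def rep(nm,m,z):
        m=big(m); c=max(cv2.findContours(m.astype(np.uint8),0,1)[0],key=len)[:,0]
        print(nm,m.sum(),"zmed",np.median(W[m][:,2]).round(4),"cloudmean",W[m].mean(0).round(4),rect(cast(d,c,z)))
    blue=(hsv[...,0]>100)&(hsv[...,0]<125)&(hsv[...,1]>120)
    H=W[...,2]
    rep("headtop",on&(W[...,1]>.05)&(abs(H-.095)<.008),.095)
    rep("plate", on&(W[...,1]>0)&(H>.007)&(H<.018)&(f.max(-1)<120),.012)
    rep("rackplate", on&(W[...,1]<-.1)&(H>.004)&(H<.014),.008)
    rep("cheeks", on&(W[...,1]<-.1)&(W[...,1]>-.4)&(H>.03),.088)
    dial=on&(W[...,1]>.05)&(H>.1); rep("dial",dial,.104)
    for nm,lo,hi in (("post",.078,.094),):
        m=on&(W[...,1]>.15)&(H>lo)&(H<hi)&~blue&(f.min(-1)>130)
        nn,l,st,c=cv2.connectedComponentsWithStats(m.astype(np.uint8))
        for i in range(1,nn): 
            if st[i,4]>3: print("post",st[i],cast(d,c[i],.086).round(4),np.median(H[l==i]).round(3))
    for nm,m in (("red",on&((hsv[...,0]<6)|(hsv[...,0]>174))&(hsv[...,1]>150)),("carton",on&(hsv[...,0]>8)&(hsv[...,0]<22)&(hsv[...,1]>80)),("green",on&(hsv[...,0]>50)&(hsv[...,0]<80)&(hsv[...,1]>100)),("bluelook",on&blue&(W[...,1]<0))):
        rep(nm,m,.05)
E
```

```text
top bench z 7.928847758442714e-05
headtop 1535 zmed 0.0952 cloudmean [0.6211 0.1878 0.0954] (array([624.4, 188.9]), array([110.2, 129.9]), 10.39)
plate 4191 zmed 0.0122 cloudmean [0.5465 0.2688 0.0122] (array([568.3, 250.1]), array([199.6, 280.1]), 10.38)
rackplate 1137 zmed 0.0079 cloudmean [ 0.5728 -0.2577  0.008 ] (array([ 573.5, -262. ]), array([102.8, 150.4]), 19.59)
cheeks 431 zmed 0.0804 cloudmean [ 0.5726 -0.259   0.0762] (array([ 571.6, -256.4]), array([55.6, 67. ]), 20.35)
dial 489 zmed 0.104 cloudmean [0.6345 0.1912 0.1041] (array([634.6, 191.3]), array([66.4, 65.5]), 62.23)
post [134 220  12   5  34] [[0.5731 0.339  0.086 ]] 0.086
post [140 251  11   5  39] [[0.4909 0.3238 0.086 ]] 0.086
red 1573 zmed 0.0503 cloudmean [0.7723 0.1865 0.0527] (array([773.4, 187.2]), array([147.9,  88.7]), 81.51)
carton 651 zmed 0.0703 cloudmean [ 0.7587 -0.0462  0.0711] (array([762.4, -46. ]), array([ 52.1, 107.4]), 75.46)
green 246 zmed 0.0714 cloudmean [ 0.7248 -0.3022  0.0753] (array([ 730. , -305.2]), array([42.8, 62. ]), 87.01)
bluelook 283 zmed 0.0706 cloudmean [ 0.554  -0.4081  0.075
[... 514 characters left out ...]
]), array([75.5, 78.6]), 19.62)
dial 379 zmed 0.1037 cloudmean [0.6332 0.1889 0.1038] (array([633.3, 189. ]), array([63.9, 68.2]), 38.59)
post [317 106   8   8  28] [[0.4888 0.3234 0.086 ]] 0.086
post [342 118   8   8  29] [[0.5713 0.3374 0.086 ]] 0.085
red 1935 zmed 0.0488 cloudmean [0.7793 0.1773 0.0454] (array([779.3, 176.9]), array([167.1, 100.9]), 81.82)
carton 2149 zmed 0.0685 cloudmean [ 0.7772 -0.0226  0.0606] (array([772.3, -13.1]), array([149.9, 120.7]), 75.77)
green 484 zmed 0.0677 cloudmean [ 0.7436 -0.3089  0.0597] (array([ 740.1, -308.3]), array([43.7, 74.4]), 89.73)
bluelook 487 zmed 0.0675 cloudmean [ 0.5677 -0.416   0.0585] (array([ 563. , -416.2]), array([84.9, 37.7]), 0.6)
```

```bash
cat > to.py <<'E'
import sys,numpy as np
from cell import observe
from scipy.spatial.transform import Rotation as R
x,y,z,yaw=map(float,sys.argv[1:5])
s=observe(); M=R.from_rotvec(s["ee_rot"]).as_matrix()
psi=np.degrees(np.arctan2(M[1,1],M[0,1]))
d=M.T@(np.array([x,y,z])-s["position"])*100
t=-((yaw-psi+180)%360-180)
print("t",s["clock"].round(2),"pos",s["position"].round(4),"yaw",psi.round(2),"tilt",M[:,2].round(3),"F",s["force"].round(1),"w",round(s["width"],3),"q",s["joints"].round(2))
print("xyz",d.round(2),"turn",round(t,1))
E
python3 to.py .5735 -.262 .22 -70.3
```

```text
Traceback (most recent call last):
  File "to.py", line 9, in <module>
    print("t",s["clock"].round(2),"pos",s["position"].round(4),"yaw",psi.round(2),"tilt",M[:,2].round(3),"F",s["force"].round(1),"w",round(s["width"],3),"q",s["joints"].round(2))
              ^^^^^^^^^^^^^^^^
AttributeError: 'float' object has no attribute 'round'
```

```bash
sed -i 's/s\["clock"\].round(2)/round(s["clock"],2)/' to.py
python3 to.py .5735 -.262 .22 -70.3
```

```text
t 0.15 pos [0.1791 0.5984 0.2261] yaw 73.34 tilt [-0.    -0.001 -1.   ] F [-0.7  0.   0.3] w 1.003 q [-1.38  0.44  0.02  1.57 -0.01  1.13 -0.08]
xyz [-62.45 -71.12   0.7 ] turn 143.6
```

>>> {"api": "arm_command", "payload": {"deltas": [{"xyz": [-1.5, -1.7, -0.5], "turn": 4}, {"xyz": [-4, -4.5, -1], "turn": 10}, {"xyz": [-6.7, -7.5, -1.5], "turn": 17}, {"xyz": [-9.4, -10.5, -1.5], "turn": 24}, {"xyz": [-12.1, -13.5, -1.5], "turn": 31}]}}

```text
schema error: expected keys xyz, turn, jaw
```

```bash
python3 to.py .5735 -.262 .22 -70.3
```

```text
t 0.15 pos [0.1791 0.5984 0.2261] yaw 73.34 tilt [-0.    -0.001 -1.   ] F [-0.7  0.   0.3] w 1.003 q [-1.38  0.44  0.02  1.57 -0.01  1.13 -0.08]
xyz [-62.45 -71.12   0.7 ] turn 143.6
```

>>> {"api": "arm_command", "payload": {"deltas": [{"xyz": [-1.5, -1.7, -0.5], "turn": 4, "jaw": 0}, {"xyz": [-4, -4.5, -1], "turn": 10, "jaw": 0}, {"xyz": [-6.7, -7.5, -1.5], "turn": 17, "jaw": 0}, {"xyz": [-9.4, -10.5, -1.5], "turn": 24, "jaw": 0}, {"xyz": [-12.1, -13.5, -1.5], "turn": 31, "jaw": 0}]}}

```text
clock: 0.57
position: [0.2568, 0.4326, 0.2413]
ee_rot: [1.278, 2.87, -0.002]
force: [0.9, 0.4, 0.4]
width: 1.001
```

```bash
python3 to.py .5735 -.262 .22 -70.3
```

```text
t 0.57 pos [0.2568 0.4326 0.2413] yaw 42.0 tilt [-0.    -0.001 -1.   ] F [0.9 0.4 0.4] w 1.001 q [-1.28  0.22  0.17  1.85 -0.04  1.07 -0.36]
xyz [-72.81 -22.95   2.18] turn 112.3
```

>>> {"api": "arm_command", "payload": {"deltas": [{"xyz": [-3.8, -1.2, 0], "turn": 7, "jaw": 0}, {"xyz": [-7.6, -2.4, 0], "turn": 14, "jaw": 0}, {"xyz": [-11.4, -3.6, 0], "turn": 21, "jaw": 0}, {"xyz": [-15.2, -4.8, 0], "turn": 28, "jaw": 0}, {"xyz": [-19, -6, 0], "turn": 35, "jaw": 0}]}}

```text
clock: 0.98
position: [0.3396, 0.2494, 0.2414]
ee_rot: [2.089, 2.347, -0.001]
force: [1.3, 0.7, 0.9]
width: 1.001
```

```bash
python3 to.py .5735 -.262 .22 -70.3
```

```text
t 0.98 pos [0.3396 0.2494 0.2414] yaw 6.67 tilt [-0.    -0.001 -1.   ] F [1.3 0.7 0.9] w 1.001 q [-1.1   0.07  0.37  2.03 -0.03  1.04 -0.6 ]
xyz [-53.51  17.3    2.16] turn 77.0
```

>>> {"api": "arm_command", "payload": {"deltas": [{"xyz": [-3.8, 1.2, 0], "turn": 7, "jaw": 0}, {"xyz": [-7.6, 2.4, 0], "turn": 14, "jaw": 0}, {"xyz": [-11.4, 3.6, 0], "turn": 21, "jaw": 0}, {"xyz": [-15.2, 4.8, 0], "turn": 28, "jaw": 0}, {"xyz": [-19, 6.1, 0], "turn": 35, "jaw": 0}]}}

```text
clock: 1.4
position: [0.4223, 0.0658, 0.2417]
ee_rot: [-2.702, -1.602, 0.0]
force: [0.9, 1.1, 0.0]
width: 1.001
```

```bash
python3 to.py .5735 -.262 .22 -70.3
```

```text
t 1.4 pos [0.4223 0.0658 0.2417] yaw -28.67 tilt [-0.  0. -1.] F [0.9 1.1 0. ] w 1.001 q [-0.84  0.08  0.62  2.04 -0.05  1.04 -0.7 ]
xyz [-21.51  28.99   2.16] turn 41.6
```

>>> {"api": "arm_command", "payload": {"deltas": [{"xyz": [-2.4, 3.2, 0], "turn": 7, "jaw": 0}, {"xyz": [-4.8, 6.4, 0], "turn": 14, "jaw": 0}, {"xyz": [-7.2, 9.7, 0], "turn": 21, "jaw": 0}, {"xyz": [-9.6, 12.9, 0], "turn": 28, "jaw": 0}, {"xyz": [-12, 16.1, 0], "turn": 35, "jaw": 0}]}}

```text
clock: 1.82
position: [0.5065, -0.1185, 0.2417]
ee_rot: [-3.061, -0.707, -0.001]
force: [0.2, 0.7, 0.4]
width: 1.0
```

```bash
python3 to.py .5735 -.262 .16 -70.3
```

```text
t 1.82 pos [ 0.5065 -0.1185  0.2417] yaw -63.97 tilt [ 0.  0. -1.] F [0.2 0.7 0.4] w 1.0 q [-0.51  0.3   0.83  1.85 -0.25  1.1  -0.7 ]
xyz [-0.28 15.84  8.17] turn 6.3
```

>>> {"api": "arm_command", "payload": {"deltas": [{"xyz": [-0.1, 4, 1], "turn": 3, "jaw": 0}, {"xyz": [-0.2, 8, 2.5], "turn": 6.3, "jaw": 0}, {"xyz": [-0.3, 12, 4.5], "turn": 6.3, "jaw": 0}, {"xyz": [-0.3, 14.8, 6.8], "turn": 6.3, "jaw": 0}, {"xyz": [-0.3, 15.8, 8.2], "turn": 6.3, "jaw": 0}]}}

```text
clock: 2.23
position: [0.5729, -0.2667, 0.157]
ee_rot: [3.094, 0.532, -0.003]
force: [-0.5, 0.8, 1.2]
width: 0.999
```

```bash
python3 to.py .5735 -.262 .027 -70.3
python3 - <<'E'
from cell import get_image
import cv2,numpy as np
d=get_image("wrist"); cv2.imwrite("pics/w1.png",d["frame"][:,:,::-1])
d2=get_image("scene"); cv2.imwrite("pics/s1.png",d2["frame"][:,:,::-1])
E
```

```text
t 2.23 pos [ 0.5729 -0.2667  0.157 ] yaw -70.49 tilt [-0.001 -0.002 -1.   ] F [-0.5  0.8  1.2] w 0.999 q [-0.14  0.6   0.76  1.68 -0.46  1.05 -0.46]
xyz [ 0.24 -0.45 13.  ] turn -0.2
```

View pics/w1.png

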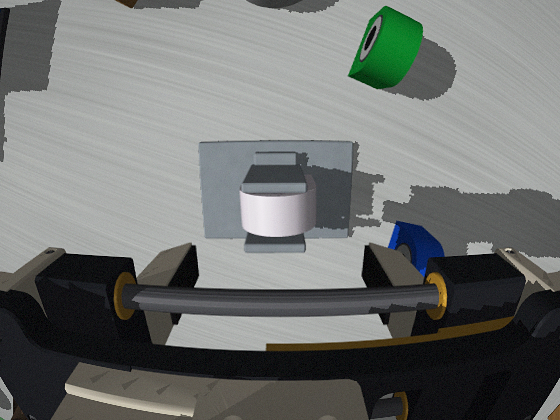

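View pics/s1.png

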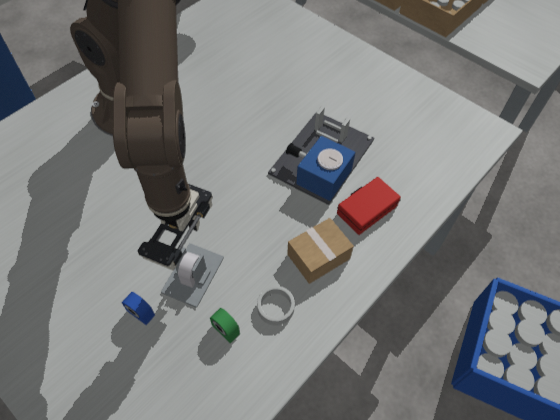

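>>> {"api": "arm_command", "payload": {"deltas": [{"xyz": [0.1, -0.3, 1.5], "turn": 0, "jaw": 0}, {"xyz": [0.2, -0.45, 4], "turn": 0, "jaw": 0}, {"xyz": [0.2, -0.45, 6.5], "turn": 0, "jaw": 0}, {"xyz": [0.2, -0.45, 8], "turn": 0, "jaw": 0}, {"xyz": [0.2, -0.45, 8.5], "turn": 0, "jaw": 0}]}}

```text
clock: 2.75
position: [0.5706, -0.2564, 0.0699]
ee_rot: [-3.092, -0.535, 0.011]
force: [-0.6, 1.4, -0.2]
width: 1.0
```

```bash
python3 to.py .5735 -.262 .027 -70.3
python3 - <<'E'
from cell import get_image
import cv2,numpy as np
d=get_image("wrist"); cv2.imwrite("pics/w2.png",d["frame"][:,:,::-1])
E
```

```text
t 2.75 pos [ 0.5706 -0.2564  0.0699] yaw -70.37 tilt [-0.007  0.002 -1.   ] F [-0.6  1.4 -0.2] w 1.0 q [-0.11  0.69  0.69  1.77 -0.54  0.9  -0.4 ]
xyz [0.11 0.65 4.29] turn -0.1
```

View pics/w2.png

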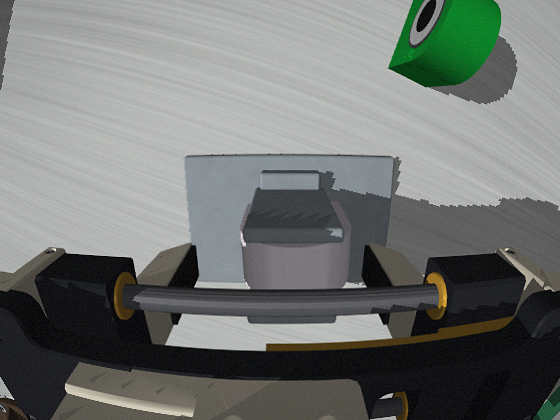

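>>> {"api": "arm_command", "payload": {"deltas": [{"xyz": [0.1, 0.65, 0.5], "turn": 0, "jaw": 0}, {"xyz": [0.1, 0.65, 2], "turn": 0, "jaw": 0}, {"xyz": [0.1, 0.65, 3.4], "turn": 0, "jaw": 0}, {"xyz": [0.1, 0.65, 4.1], "turn": 0, "jaw": 0}, {"xyz": [0.1, 0.65, 4.1], "turn": 0, "jaw": 0}]}}

```text
clock: 3.22
position: [0.573, -0.262, 0.028]
ee_rot: [-3.091, -0.535, 0.013]
force: [-0.3, 0.6, 0.1]
width: 0.999
```

```bash
python3 to.py .5735 -.262 .027 -70.3
```

```text
t 3.22 pos [ 0.573 -0.262  0.028] yaw -70.37 tilt [-0.009  0.003 -1.   ] F [-0.3  0.6  0.1] w 0.999 q [-0.07  0.75  0.65  1.78 -0.59  0.83 -0.37]
xyz [0.05 0.02 0.1 ] turn -0.1
```

>>> {"api": "arm_command", "payload": {"deltas": [{"xyz": [0, 0, 0], "turn": 0, "jaw": 255}, {"xyz": [0, 0, 0], "turn": 0, "jaw": 255}, {"xyz": [0, 0, 0], "turn": 0, "jaw": 255}, {"xyz": [0, 0, 0], "turn": 0, "jaw": 255}, {"xyz": [0, 0, 0], "turn": 0, "jaw": 255}], "force": 30}}

```text
clock: 3.63
position: [0.5733, -0.2625, 0.0286]
ee_rot: [-3.092, -0.535, 0.012]
force: [0.4, -0.9, 1.4]
width: 0.697
```

>>> {"api": "arm_command", "payload": {"deltas": [{"xyz": [0, 0, -0.5], "turn": 0, "jaw": 255}, {"xyz": [0, 0, -1.5], "turn": 0, "jaw": 255}, {"xyz": [0, 0, -3], "turn": 0, "jaw": 255}, {"xyz": [0, 0, -4.5], "turn": 0, "jaw": 255}, {"xyz": [0, 0, -6], "turn": 0, "jaw": 255}]}}

```text
clock: 4.05
position: [0.5736, -0.2625, 0.0898]
ee_rot: [-3.092, -0.535, 0.012]
force: [0.1, -0.1, -2.9]
width: 0.694
```

```bash
python3 to.py .5735 -.262 .15 -70.3
```

```text
t 4.05 pos [ 0.5736 -0.2625  0.0898] yaw -70.38 tilt [-0.008  0.002 -1.   ] F [ 0.1 -0.1 -2.9] w 0.694 q [-0.11  0.67  0.71  1.74 -0.52  0.94 -0.41]
xyz [-0.03 -0.08 -6.02] turn -0.1
```

>>> {"api": "arm_command", "payload": {"deltas": [{"xyz": [0, 0, -2], "turn": 0, "jaw": 255}, {"xyz": [0, 0, -4], "turn": 0, "jaw": 255}, {"xyz": [0, 0, -6], "turn": 0, "jaw": 255}, {"xyz": [0, 0, -6.5], "turn": 0, "jaw": 255}, {"xyz": [0, 0, -6.5], "turn": 0, "jaw": 255}]}}

```text
clock: 4.47
position: [0.5748, -0.263, 0.1567]
ee_rot: [-3.093, -0.535, 0.008]
force: [0.7, -0.7, -3.7]
width: 0.697
```

```bash
python3 to.py .50 0 .13 10.4
python3 - <<'E'
from cell import get_image
import cv2,numpy as np
d=get_image("wrist"); cv2.imwrite("pics/w3.png",d["frame"][:,:,::-1])
E
```

```text
t 4.47 pos [ 0.5748 -0.263   0.1567] yaw -70.38 tilt [-0.005  0.001 -1.   ] F [ 0.7 -0.7 -3.7] w 0.697 q [-0.14  0.6   0.76  1.68 -0.46  1.06 -0.46]
xyz [  1.8  -27.28   2.75] turn -80.8
```

View pics/w3.png

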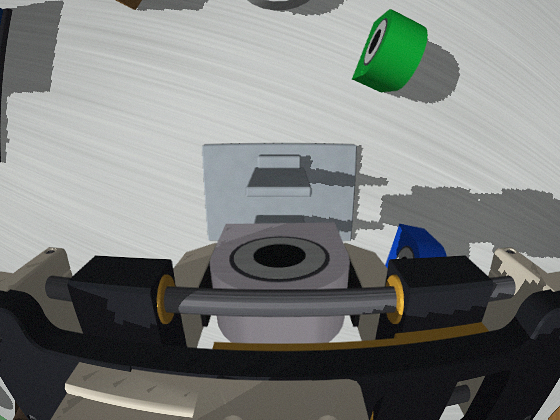

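>>> {"api": "arm_command", "payload": {"deltas": [{"xyz": [0.1, -1, 0], "turn": -3, "jaw": 255}, {"xyz": [0.2, -3.2, 0.3], "turn": -9, "jaw": 255}, {"xyz": [0.4, -5.8, 0.6], "turn": -16, "jaw": 255}, {"xyz": [0.6, -8.4, 0.9], "turn": -23, "jaw": 255}, {"xyz": [0.8, -11, 1.2], "turn": -30, "jaw": 255}]}}

```text
clock: 4.93
position: [0.5431, -0.1547, 0.1419]
ee_rot: [-2.842, -1.324, 0.012]
force: [1.1, -0.1, -3.5]
width: 0.69
```

```bash
python3 to.py .50 0 .12 10.4
```

```text
t 4.93 pos [ 0.5431 -0.1547  0.1419] yaw -40.03 tilt [-0.01   0.003 -1.   ] F [ 1.1 -0.1 -3.5] w 0.69 q [-0.26  0.48  0.63  1.85 -0.35  0.93 -0.17]
xyz [  9.08 -13.23   2.28] turn -50.4
```

>>> {"api": "arm_command", "payload": {"deltas": [{"xyz": [1.6, -2.3, 0.3], "turn": -7, "jaw": 255}, {"xyz": [3.2, -4.6, 0.6], "turn": -14, "jaw": 255}, {"xyz": [4.8, -6.9, 0.9], "turn": -21, "jaw": 255}, {"xyz": [6.2, -9.2, 1.2], "turn": -28, "jaw": 255}, {"xyz": [7.6, -11, 1.5], "turn": -35, "jaw": 255}]}}

```text
clock: 5.35
position: [0.5053, -0.0236, 0.1261]
ee_rot: [-2.301, -2.122, 0.012]
force: [-0.0, 0.1, -4.3]
width: 0.699
```

```bash
python3 to.py .50 0 .06 10.4
```

```text
t 5.35 pos [ 0.5053 -0.0236  0.1261] yaw -4.63 tilt [-0.013  0.003 -1.   ] F [-0.   0.1 -4.3] w 0.699 q [-0.4   0.38  0.46  2.   -0.23  0.82  0.11]
xyz [ 2.3  -0.63  6.63] turn -15.0
```

>>> {"api": "arm_command", "payload": {"deltas": [{"xyz": [1, -0.3, 1], "turn": -6, "jaw": 255}, {"xyz": [1.8, -0.5, 2.5], "turn": -12, "jaw": 255}, {"xyz": [2.2, -0.6, 4.3], "turn": -15, "jaw": 255}, {"xyz": [2.3, -0.6, 6], "turn": -15, "jaw": 255}, {"xyz": [2.3, -0.6, 6.7], "turn": -15, "jaw": 255}]}}

```text
clock: 5.77
position: [0.4979, 0.0005, 0.0564]
ee_rot: [-2.0, -2.402, 0.014]
force: [-0.2, -0.3, -3.2]
width: 0.694
```

>>> {"api": "arm_command", "payload": {"deltas": [{"xyz": [0, 0, 0.5], "turn": 0, "jaw": 255}, {"xyz": [0, 0, 1.5], "turn": 0, "jaw": 255}, {"xyz": [0, 0, 2.4], "turn": 0, "jaw": 255}, {"xyz": [0, 0, 3], "turn": 0, "jaw": 255}, {"xyz": [0, 0, 3], "turn": 0, "jaw": 255}]}}

```text
clock: 6.18
position: [0.4968, 0.0004, 0.0253]
ee_rot: [-2.0, -2.401, 0.016]
force: [-0.1, 0.7, -3.9]
width: 0.691
```

```bash
python3 to.py .50 0 .0205 10.4
```

```text
t 6.18 pos [4.968e-01 4.000e-04 2.530e-02] yaw 10.42 tilt [-0.019  0.003 -1.   ] F [-0.1  0.7 -3.9] w 0.691 q [-0.33  0.53  0.31  2.09 -0.29  0.59  0.36]
xyz [-0.1   0.32  0.48] turn 0.0
```

>>> {"api": "arm_command", "payload": {"deltas": [{"xyz": [0, 0, 0.2], "turn": 0, "jaw": 255}, {"xyz": [0, 0, 0.4], "turn": 0, "jaw": 255}, {"xyz": [0, 0, 0.5], "turn": 0, "jaw": 255}, {"xyz": [0, 0, 0.5], "turn": 0, "jaw": 255}]}}

```text
clock: 6.52
position: [0.497, 0.0004, 0.021]
ee_rot: [-2.0, -2.401, 0.015]
force: [-2.2, 0.5, 1.9]
width: 0.697
```

```bash
python3 to.py .50 0 .0205 10.4
```

```text
t 6.52 pos [4.97e-01 4.00e-04 2.10e-02] yaw 10.4 tilt [-0.019  0.003 -1.   ] F [-2.2  0.5  1.9] w 0.697 q [-0.33  0.53  0.3   2.09 -0.29  0.58  0.36]
xyz [-0.1   0.29  0.04] turn 0.0
```

Contact on the bench (force flipped sign). Release and rise.

>>> {"api": "arm_command", "payload": {"deltas": [{"xyz": [0, 0, 0], "turn": 0, "jaw": 200}, {"xyz": [0, 0, 0], "turn": 0, "jaw": 0}, {"xyz": [0, 0, 0], "turn": 0, "jaw": 0}, {"xyz": [0, 0, 0], "turn": 0, "jaw": 0}, {"xyz": [0, 0, 0], "turn": 0, "jaw": 0}]}}

```text
clock: 6.93
position: [0.4973, 0.0005, 0.0211]
ee_rot: [-2.001, -2.402, 0.014]
force: [-0.1, -0.1, 0.3]
width: 0.937
```

```bash
python3 to.py .497 0 .12 100.4
```

```text
t 6.93 pos [0.4973 0.0005 0.0211] yaw 10.41 tilt [-0.018  0.003 -1.   ] F [-0.1 -0.1  0.3] w 0.937 q [-0.33  0.53  0.3   2.09 -0.29  0.58  0.36]
xyz [ 0.02 -0.21 -9.88] turn -90.0
```

>>> {"api": "arm_command", "payload": {"deltas": [{"xyz": [0, 0, -1], "turn": 0, "jaw": 0}, {"xyz": [0, -0.1, -3], "turn": 0, "jaw": 0}, {"xyz": [0, -0.1, -6], "turn": 0, "jaw": 0}, {"xyz": [0, -0.2, -9], "turn": 0, "jaw": 0}, {"xyz": [0, -0.2, -9.9], "turn": -5, "jaw": 0}]}}

```text
clock: 7.35
position: [0.499, -0.0005, 0.1245]
ee_rot: [-1.898, -2.487, 0.008]
force: [0.5, 0.1, 0.1]
width: 1.004
```

>>> {"api": "arm_command", "payload": {"deltas": [{"xyz": [0, 0, 0], "turn": -7, "jaw": 0}, {"xyz": [0, 0, 0], "turn": -14, "jaw": 0}, {"xyz": [0, 0, 0], "turn": -21, "jaw": 0}, {"xyz": [0, 0, 0], "turn": -28, "jaw": 0}, {"xyz": [0, 0, 0], "turn": -35, "jaw": 0}]}}

```text
clock: 7.77
position: [0.499, -0.0006, 0.1253]
ee_rot: [-1.054, -2.946, 0.002]
force: [0.4, -0.6, 0.6]
width: 0.999
```

>>> {"api": "arm_command", "payload": {"deltas": [{"xyz": [0, 0, 0], "turn": -7, "jaw": 0}, {"xyz": [0, 0, 0], "turn": -14, "jaw": 0}, {"xyz": [0, 0, 0], "turn": -21, "jaw": 0}, {"xyz": [0, 0, 0], "turn": -28, "jaw": 0}, {"xyz": [0, 0, 0], "turn": -35, "jaw": 0}]}}

```text
clock: 8.18
position: [0.4991, -0.0009, 0.1261]
ee_rot: [-0.11, -3.128, -0.004]
force: [0.1, -0.2, -0.3]
width: 1.002
```

```bash
python3 to.py .497 0 .12 100.4;  python3 - <<'E'
from cell import get_image
import cv2,numpy as np
d=get_image("wrist"); cv2.imwrite("pics/w4.png",d["frame"][:,:,::-1])
d=get_image("scene"); cv2.imwrite("pics/s4.png",d["frame"][:,:,::-1]);np.savez("s4.npz",**d)
E
```

```text
t 8.18 pos [ 0.4991 -0.0009  0.1261] yaw 85.96 tilt [-0.012  0.003 -1.   ] F [ 0.1 -0.2 -0.3] w 1.002 q [-0.15  0.35  0.06  1.99 -0.04  0.81  1.43]
xyz [0.21 0.07 0.62] turn -14.4
```

View pics/w4.png

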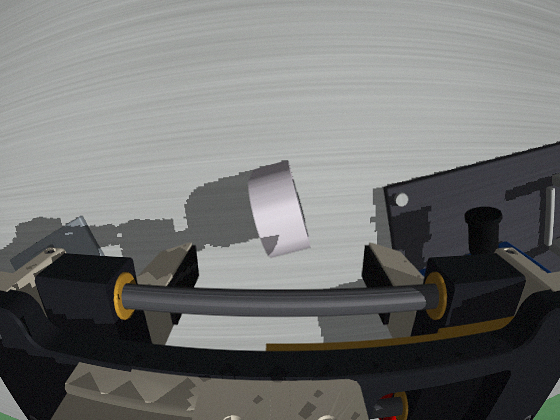

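View pics/s4.png

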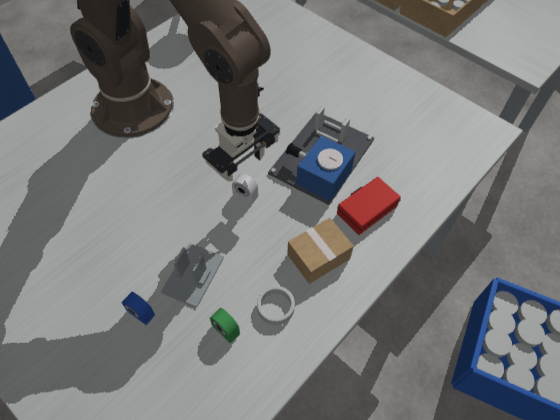

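>>> {"api": "arm_command", "payload": {"deltas": [{"xyz": [0.1, 0.05, 0], "turn": -7, "jaw": 0}, {"xyz": [0.2, 0.1, 0], "turn": -14.4, "jaw": 0}, {"xyz": [0.2, 0.1, 0.6], "turn": -14.4, "jaw": 0}, {"xyz": [0.2, 0.1, 1.6], "turn": -14.4, "jaw": 0}, {"xyz": [0.2, 0.1, 1.6], "turn": -14.4, "jaw": 0}]}}

```text
clock: 8.7
position: [0.496, 0.0, 0.1084]
ee_rot: [0.267, -3.116, -0.006]
force: [-0.7, 1.1, -1.2]
width: 1.001
```

```bash
python3 to.py .497 0.0003 .03 100.4;  python3 - <<'E'
from cell import get_image
import cv2,numpy as np
d=get_image("wrist"); cv2.imwrite("pics/w5.png",d["frame"][:,:,::-1])
E
```

```text
t 8.7 pos [0.496  0.     0.1084] yaw 99.79 tilt [-0.014  0.003 -1.   ] F [-0.7  1.1 -1.2] w 1.001 q [-0.11  0.38  0.01  2.01 -0.01  0.77  1.64]
xyz [-0.21 -0.03  7.83] turn -0.6
```

View pics/w5.png

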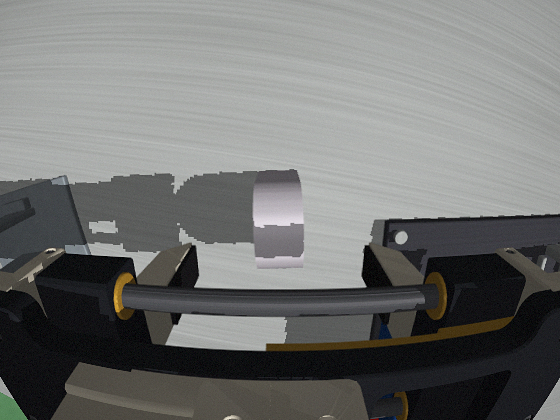

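>>> {"api": "arm_command", "payload": {"deltas": [{"xyz": [-0.1, 0, 1], "turn": -0.6, "jaw": 0}, {"xyz": [-0.2, 0, 3], "turn": -0.6, "jaw": 0}, {"xyz": [-0.2, 0, 5.5], "turn": -0.6, "jaw": 0}, {"xyz": [-0.2, 0, 7.4], "turn": -0.6, "jaw": 0}, {"xyz": [-0.2, 0, 7.8], "turn": -0.6, "jaw": 0}]}}

```text
clock: 9.17
position: [0.4949, 0.0005, 0.0277]
ee_rot: [0.282, -3.11, -0.006]
force: [-0.8, -0.1, -0.1]
width: 0.996
```

```bash
python3 to.py .497 0.0003 .03 100.4
```

```text
t 9.17 pos [0.4949 0.0005 0.0277] yaw 100.37 tilt [-0.019  0.002 -1.   ] F [-0.8 -0.1 -0.1] w 0.996 q [-0.1   0.51 -0.    2.07 -0.01  0.58  1.65]
xyz [-0.2  -0.06 -0.23] turn -0.0
```

>>> {"api": "arm_command", "payload": {"deltas": [{"xyz": [-0.2, 0, -0.2], "turn": 0, "jaw": 0}, {"xyz": [-0.2, 0, -0.2], "turn": 0, "jaw": 0}, {"xyz": [-0.2, 0, -0.2], "turn": 0, "jaw": 255}, {"xyz": [-0.2, 0, -0.2], "turn": 0, "jaw": 255}, {"xyz": [-0.2, 0, -0.2], "turn": 0, "jaw": 255}]}}

```text
clock: 9.58
position: [0.4976, 0.0009, 0.0306]
ee_rot: [0.282, -3.112, -0.006]
force: [-0.6, -0.0, 0.1]
width: 0.832
```

>>> {"api": "arm_command", "payload": {"deltas": [{"xyz": [0, 0, 0], "turn": 0, "jaw": 255}, {"xyz": [0, 0, 0], "turn": 0, "jaw": 255}, {"xyz": [0, 0, 0], "turn": 0, "jaw": 255}]}}

```text
clock: 9.83
position: [0.4978, 0.0009, 0.031]
ee_rot: [0.282, -3.113, -0.006]
force: [-0.3, 0.5, -0.4]
width: 0.614
```

```bash
python3 to.py .497 0.0003 .16 100.4
```

```text
t 9.83 pos [0.4978 0.0009 0.031 ] yaw 100.35 tilt [-0.016  0.002 -1.   ] F [-0.3  0.5 -0.4] w 0.614 q [-0.11  0.5  -0.    2.06 -0.01  0.59  1.65]
xyz [  0.3    0.02 -12.9 ] turn -0.0
```

>>> {"api": "arm_command", "payload": {"deltas": [{"xyz": [0, 0, 0], "turn": 0, "jaw": 255}, {"xyz": [0, 0, 0], "turn": 0, "jaw": 255}, {"xyz": [0, 0, 0], "turn": 0, "jaw": 255}, {"xyz": [0, 0, 0], "turn": 0, "jaw": 255}, {"xyz": [0, 0, 0], "turn": 0, "jaw": 255}]}}

```text
clock: 10.25
position: [0.4979, 0.0007, 0.031]
ee_rot: [0.282, -3.113, -0.006]
force: [0.4, -0.5, 0.7]
width: 0.35
```

```bash
python3 to.py .497 0.0003 .16 100.4
```

```text
t 10.25 pos [0.4979 0.0007 0.031 ] yaw 100.33 tilt [-0.016  0.002 -1.   ] F [ 0.4 -0.5  0.7] w 0.35 q [-0.11  0.5  -0.    2.06 -0.01  0.59  1.65]
xyz [  0.3    0.04 -12.9 ] turn -0.1
```

>>> {"api": "arm_command", "payload": {"deltas": [{"xyz": [0, 0, -0.7], "turn": 0, "jaw": 255}, {"xyz": [0, 0, -3], "turn": 0, "jaw": 255}, {"xyz": [0, 0, -6.5], "turn": 0, "jaw": 255}, {"xyz": [0, 0, -10], "turn": 0, "jaw": 255}, {"xyz": [0, 0, -12.5], "turn": 0, "jaw": 255}]}}

```text
clock: 10.67
position: [0.5, 0.0005, 0.1587]
ee_rot: [0.282, -3.114, -0.006]
force: [0.6, 0.7, -3.6]
width: 0.346
```

```bash
python3 to.py .5325 .3305 .155 100.4
```

```text
t 10.67 pos [0.5    0.0005 0.1587] yaw 100.34 tilt [-0.015  0.002 -1.   ] F [ 0.6  0.7 -3.6] w 0.346 q [-0.11  0.32  0.01  1.95 -0.01  0.89  1.65]
xyz [-9.12 31.88  0.4 ] turn -0.1
```

>>> {"api": "arm_command", "payload": {"deltas": [{"xyz": [-0.3, 1, 0], "turn": 0, "jaw": 255}, {"xyz": [-1, 3.5, 0], "turn": 0, "jaw": 255}, {"xyz": [-2, 7, 0], "turn": 0, "jaw": 255}, {"xyz": [-3, 10.5, 0], "turn": 0, "jaw": 255}, {"xyz": [-4, 14, 0], "turn": 0, "jaw": 255}]}}

```text
clock: 11.08
position: [0.5132, 0.1472, 0.1581]
ee_rot: [0.281, -3.113, -0.006]
force: [0.8, 0.4, -4.5]
width: 0.348
```

```bash
python3 to.py .5325 .3305 .155 100.4
```

```text
t 11.08 pos [0.5132 0.1472 0.1581] yaw 100.31 tilt [-0.017  0.002 -1.   ] F [ 0.8  0.4 -4.5] w 0.348 q [-0.34  0.37 -0.04  1.87  0.01  0.92  1.37]
xyz [-5.18 17.69  0.32] turn -0.1
```

>>> {"api": "arm_command", "payload": {"deltas": [{"xyz": [-1, 3.5, 0], "turn": 0, "jaw": 255}, {"xyz": [-2, 7, 0], "turn": 0, "jaw": 255}, {"xyz": [-3.1, 10.5, 0], "turn": 0, "jaw": 255}, {"xyz": [-4.1, 13.8, 0], "turn": 0, "jaw": 255}, {"xyz": [-4.8, 16, 0], "turn": 0, "jaw": 255}]}}

```text
clock: 11.5
position: [0.5299, 0.3179, 0.157]
ee_rot: [0.286, -3.11, -0.008]
force: [-0.3, 0.2, -2.9]
width: 0.346
```

>>> {"api": "arm_command", "payload": {"deltas": [{"xyz": [0, 0.5, 0], "turn": 0, "jaw": 255}, {"xyz": [0, 0.5, 0], "turn": 0, "jaw": 255}, {"xyz": [0, 0.5, 0], "turn": 0, "jaw": 255}]}}

```text
clock: 11.75
position: [0.5279, 0.3223, 0.1558]
ee_rot: [0.288, -3.108, -0.005]
force: [0.7, -0.4, -3.6]
width: 0.347
```

```bash
python3 to.py .5325 .3305 .155 100.4;  python3 - <<'E'
from cell import get_image
import cv2,numpy as np
for n in ("wrist","top","scene"):
    d=get_image(n); cv2.imwrite(f"pics/{n}6.png",d["frame"][:,:,::-1]); np.savez(n+"6.npz",**d)
a=cv2.imread("pics/top6.png")[170:280,115:245];c=cv2.imread("pics/scene6.png")[60:170,260:390]
cv2.imwrite("pics/z6.png",np.hstack([cv2.resize(a,(390,330),interpolation=2),cv2.resize(c,(390,330),interpolation=2)]))
E
```

```text
t 11.75 pos [0.5279 0.3223 0.1558] yaw 100.57 tilt [-0.021  0.001 -1.   ] F [ 0.7 -0.4 -3.6] w 0.347 q [-0.58  0.5  -0.06  1.65  0.02  1.    1.11]
xyz [-0.61  0.72  0.07] turn 0.2
```

View pics/wrist6.png

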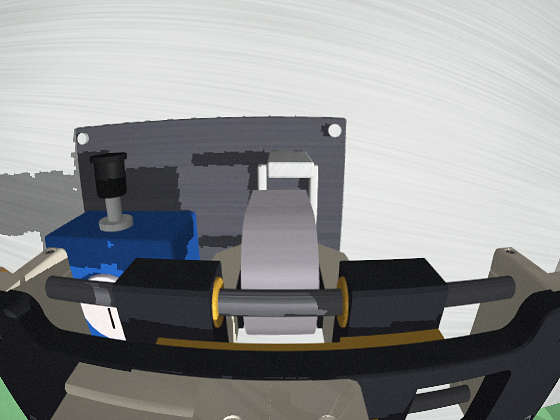

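View pics/z6.png

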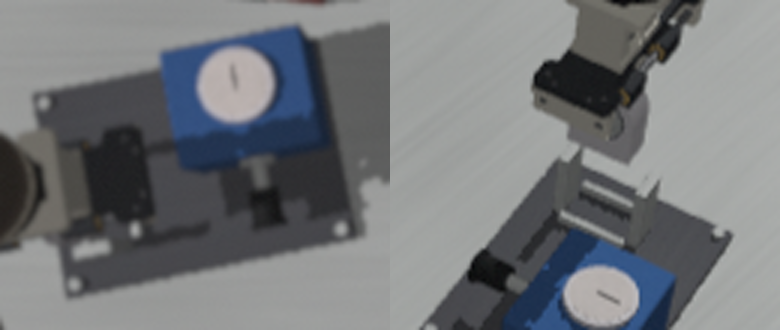

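>>> {"api": "arm_command", "payload": {"deltas": [{"xyz": [-0.3, 0.4, 0], "turn": 0.2, "jaw": 255}, {"xyz": [-0.6, 0.8, 0.5], "turn": 0.2, "jaw": 255}, {"xyz": [-0.65, 0.8, 1.5], "turn": 0.2, "jaw": 255}, {"xyz": [-0.65, 0.8, 2.8], "turn": 0.2, "jaw": 255}, {"xyz": [-0.65, 0.8, 2.8], "turn": 0.2, "jaw": 255}]}}

```text
clock: 12.32
position: [0.5322, 0.3287, 0.1255]
ee_rot: [0.277, -3.106, -0.002]
force: [-0.2, -0.5, -4.6]
width: 0.345
```

>>> {"api": "arm_command", "payload": {"deltas": [{"xyz": [0, 0, 0], "turn": 0, "jaw": 255}, {"xyz": [0, 0, 0], "turn": 0, "jaw": 255}]}}

```text
clock: 12.48
position: [0.5319, 0.3283, 0.1249]
ee_rot: [0.277, -3.105, -0.001]
force: [0.4, -0.7, -3.9]
width: 0.351
```

```bash
python3 to.py .533 .3307 .115 100.4;  python3 - <<'E'
from cell import get_image
import cv2,numpy as np
for n in ("wrist","top"):
    d=get_image(n); cv2.imwrite(f"pics/{n}7.png",d["frame"][:,:,::-1]); np.savez(n+"7.npz",**d)
E
```

```text
t 12.48 pos [0.5319 0.3283 0.1249] yaw 100.18 tilt [-0.024 -0.001 -1.   ] F [ 0.4 -0.7 -3.9] w 0.351 q [-0.59  0.54 -0.06  1.66  0.02  0.96  1.09]
xyz [-0.18  0.21  0.98] turn -0.2
```

View pics/wrist7.png

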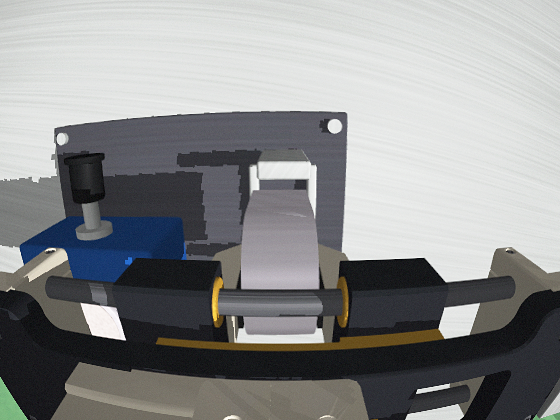

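>>> {"api": "arm_command", "payload": {"deltas": [{"xyz": [-0.15, 0.2, 0], "turn": -0.2, "jaw": 255}, {"xyz": [-0.2, 0.25, 0], "turn": -0.2, "jaw": 255}, {"xyz": [-0.2, 0.25, 0.8], "turn": -0.2, "jaw": 255}, {"xyz": [-0.25, 0.25, 1.8], "turn": -0.2, "jaw": 255}, {"xyz": [-0.25, 0.25, 1.8], "turn": -0.2, "jaw": 255}]}}

```text
clock: 13.0
position: [0.5328, 0.3309, 0.1052]
ee_rot: [0.282, -3.103, 0.0]
force: [-1.3, -0.3, -5.0]
width: 0.352
```

```bash
python3 to.py .533 .3307 .08 100.4;  python3 - <<'E'
from cell import get_image
import cv2,numpy as np
for n in ("wrist",):
    d=get_image(n); cv2.imwrite(f"pics/{n}8.png",d["frame"][:,:,::-1]); np.savez(n+"8.npz",**d)
E
```

```text
t 13.0 pos [0.5328 0.3309 0.1052] yaw 100.39 tilt [-0.025 -0.002 -1.   ] F [-1.3 -0.3 -5. ] w 0.352 q [-0.59  0.57 -0.06  1.67  0.03  0.92  1.09]
xyz [-0.08 -0.02  2.52] turn -0.0
```

View pics/wrist8.png

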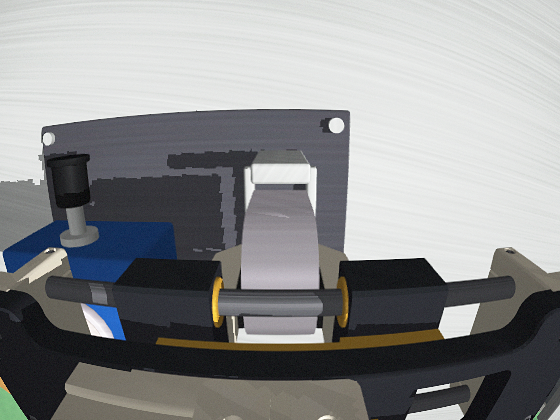

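>>> {"api": "arm_command", "payload": {"deltas": [{"xyz": [-0.05, 0, 0.5], "turn": 0, "jaw": 255}, {"xyz": [-0.1, 0, 1.2], "turn": 0, "jaw": 255}, {"xyz": [-0.1, 0, 1.9], "turn": 0, "jaw": 255}, {"xyz": [-0.1, 0, 2.4], "turn": 0, "jaw": 255}, {"xyz": [-0.1, 0, 2.4], "turn": 0, "jaw": 255}]}}

```text
clock: 13.47
position: [0.5326, 0.3304, 0.0803]
ee_rot: [0.282, -3.102, 0.002]
force: [-0.7, -0.3, -3.4]
width: 0.343
```

```bash
python3 to.py .533 .3307 .05 100.4
```

```text
t 13.47 pos [0.5326 0.3304 0.0803] yaw 100.39 tilt [-0.027 -0.004 -1.   ] F [-0.7 -0.3 -3.4] w 0.343 q [-0.59  0.6  -0.06  1.69  0.03  0.87  1.09]
xyz [-0.12  0.02  3.03] turn -0.0
```

No side force. Final TCP height expected ≈ 0.043 (0.012 + 0.031).

>>> {"api": "arm_command", "payload": {"deltas": [{"xyz": [-0.05, 0, 0.5], "turn": 0, "jaw": 255}, {"xyz": [-0.1, 0, 1.2], "turn": 0, "jaw": 255}, {"xyz": [-0.12, 0, 1.9], "turn": 0, "jaw": 255}, {"xyz": [-0.12, 0, 2.5], "turn": 0, "jaw": 255}, {"xyz": [-0.12, 0, 2.9], "turn": 0, "jaw": 255}]}}

```text
clock: 13.88
position: [0.5327, 0.3303, 0.0502]
ee_rot: [0.282, -3.101, 0.003]
force: [0.8, 0.2, -3.4]
width: 0.348
```

```bash
python3 to.py .533 .3307 .043 100.4
```

```text
t 13.88 pos [0.5327 0.3303 0.0502] yaw 100.38 tilt [-0.028 -0.004 -1.   ] F [ 0.8  0.2 -3.4] w 0.348 q [-0.59  0.64 -0.06  1.71  0.03  0.82  1.09]
xyz [-0.06  0.03  0.72] turn -0.0
```

>>> {"api": "arm_command", "payload": {"deltas": [{"xyz": [0, 0, 0.2], "turn": 0, "jaw": 255}, {"xyz": [0, 0, 0.4], "turn": 0, "jaw": 255}, {"xyz": [0, 0, 0.6], "turn": 0, "jaw": 255}, {"xyz": [0, 0, 0.7], "turn": 0, "jaw": 255}, {"xyz": [0, 0, 0.7], "turn": 0, "jaw": 255}]}}

```text
clock: 14.3
position: [0.5326, 0.3303, 0.0433]
ee_rot: [0.282, -3.101, 0.003]
force: [-0.0, 0.7, -3.8]
width: 0.349
```

```bash
python3 to.py .533 .3307 .043 100.4
```

```text
t 14.3 pos [0.5326 0.3303 0.0433] yaw 100.39 tilt [-0.028 -0.004 -1.   ] F [-0.   0.7 -3.8] w 0.349 q [-0.59  0.64 -0.06  1.72  0.03  0.8   1.09]
xyz [-0.05  0.03  0.03] turn -0.0
```

Still carrying its weight; a touch lower.

>>> {"api": "arm_command", "payload": {"deltas": [{"xyz": [0, 0, 0.1], "turn": 0, "jaw": 255}, {"xyz": [0, 0, 0.2], "turn": 0, "jaw": 255}, {"xyz": [0, 0, 0.2], "turn": 0, "jaw": 255}]}}

```text
clock: 14.55
position: [0.5327, 0.3305, 0.043]
ee_rot: [0.282, -3.102, 0.002]
force: [-5.3, -3.4, 12.3]
width: 0.347
```

```bash
python3 to.py .533 .3307 .043 100.4
```

```text
t 14.55 pos [0.5327 0.3305 0.043 ] yaw 100.38 tilt [-0.027 -0.004 -1.   ] F [-5.3 -3.4 12.3] w 0.347 q [-0.59  0.64 -0.06  1.72  0.03  0.8   1.09]
xyz [-0.04  0.02 -0.  ] turn -0.0
```

>>> {"api": "arm_command", "payload": {"deltas": [{"xyz": [0, 0, 0], "turn": 0, "jaw": 255}, {"xyz": [0, 0, 0], "turn": 0, "jaw": 120}, {"xyz": [0, 0, 0], "turn": 0, "jaw": 100}, {"xyz": [0, 0, 0], "turn": 0, "jaw": 100}, {"xyz": [0, 0, 0], "turn": 0, "jaw": 100}]}}

```text
clock: 14.97
position: [0.5328, 0.3306, 0.043]
ee_rot: [0.282, -3.102, 0.002]
force: [-0.2, 0.1, -0.3]
width: 0.578
```

>>> {"api": "arm_command", "payload": {"deltas": [{"xyz": [0, 0, 0], "turn": 0, "jaw": 60}, {"xyz": [0, 0, 0], "turn": 0, "jaw": 60}, {"xyz": [0, 0, 0], "turn": 0, "jaw": 60}]}}

```text
clock: 15.22
position: [0.5329, 0.3306, 0.0429]
ee_rot: [0.282, -3.102, 0.002]
force: [-0.3, 0.0, -0.3]
width: 0.75
```

```bash
python3 to.py .533 .3307 .043 100.4;python3 - <<'E'
from cell import get_image
import cv2,numpy as np
for n in ("wrist","scene"):
    d=get_image(n); cv2.imwrite(f"pics/{n}9.png",d["frame"][:,:,::-1]); np.savez(n+"9.npz",**d)
E
```

```text
t 15.22 pos [0.5329 0.3306 0.0429] yaw 100.38 tilt [-0.027 -0.003 -1.   ] F [-0.3  0.  -0.3] w 0.75 q [-0.59  0.64 -0.06  1.72  0.03  0.8   1.09]
xyz [-0.02  0.01 -0.01] turn -0.0
```

View pics/wrist9.png

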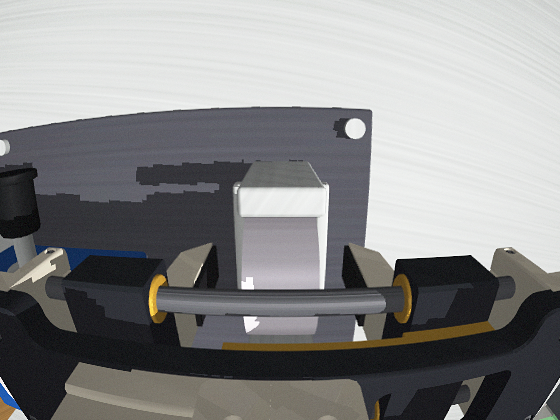

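>>> {"api": "arm_command", "payload": {"deltas": [{"xyz": [0, 0, -0.6], "turn": 0, "jaw": 60}, {"xyz": [0, 0, -2.5], "turn": 0, "jaw": 60}, {"xyz": [0, 0, -5.5], "turn": 0, "jaw": 60}, {"xyz": [0, 0, -9], "turn": 0, "jaw": 60}, {"xyz": [0, 0, -12], "turn": 0, "jaw": 60}]}}

```text
clock: 15.73
position: [0.536, 0.331, 0.1652]
ee_rot: [0.282, -3.102, 0.001]
force: [1.7, 1.1, 0.5]
width: 0.765
```

```bash
python3 - <<'E'
from h import *
from cell import get_image
d=get_image("scene"); np.savez("scene10.npz",**d); cv2.imwrite("pics/s10.png",cv2.resize(d["frame"][90:210,255:395,::-1],(700,600),interpolation=2))
g=np.array([.568,.250]); a=np.radians(10.4); Rm=np.array([[np.cos(a),-np.sin(a)],[np.sin(a),np.cos(a)]])
for n,d in (("top0",dict(np.load("top0.npz"))),("scene0",dict(np.load("scene0.npz"))),("scene10",d)):
    W=cloud(d); L=(W[...,:2]-g)@Rm; dark=d["frame"].max(-1)<70
    m=(L[...,0]>-90)&(L[...,0]<-.02)&(L[...,0]>-.11)&(abs(L[...,1]+.07)<.06)&(W[...,2]>.03)&dark
    q=np.c_[L[m],W[m][:,2]]; print(n,m.sum(),q.min(0).round(4),q.max(0).round(4),np.median(q,0).round(4))
    top=q[q[:,2]>.07]; print("  top",len(top),top.mean(0).round(4) if len(top) else "", np.ptp(top,0) if len(top) else "")
    m2=(abs(L[...,0]+.02)<.06)&(abs(L[...,1]-.085)<.05)&(W[...,2]>.08)
    q=np.c_[L[m2],W[m2][:,2]]; print("  nest", len(q), q.max(0) if len(q) else "")
print("knob centre -55,-70 ->",g+Rm@[-.055,-.07])
E
python3 to.py .533 .3307 .043 100.4
```

```text
top0 135 [-0.0739 -0.086   0.0545] [-0.0391 -0.0558  0.0814] [-0.0581 -0.0719  0.0737]
  top 103 [-0.0578 -0.0704  0.0747] [0.03479762 0.02713706 0.01103931]
  nest 119 [0.02778055 0.10302824 0.09318223]
scene0 135 [-0.0779 -0.0857  0.0493] [-0.0398 -0.0582  0.081 ] [-0.0587 -0.0769  0.0714]
  top 78 [-0.0591 -0.0722  0.0745] [0.03724998 0.02163916 0.01081319]
  nest 82 [0.02696347 0.10290731 0.09083294]
scene10 159 [-0.0763 -0.0868  0.0494] [-0.021  -0.01    0.2761] [-0.0556 -0.0748  0.0717]
  top 99 [-0.0544 -0.0604  0.1119] [0.05531872 0.07679799 0.20610964]
  nest 2852 [0.03890095 0.13483744 0.5022446 ]
knob centre -55,-70 -> [0.52653991 0.17122144]
t 15.78 pos [0.5388 0.3328 0.1716] yaw 100.37 tilt [-0.019  0.002 -1.   ] F [2.5 0.8 4.7] w 0.769 q [-0.59  0.51 -0.06  1.6   0.02  1.05  1.1 ]
xyz [ 0.38 -0.17 12.87] turn -0.0
```

View pics/s10.png

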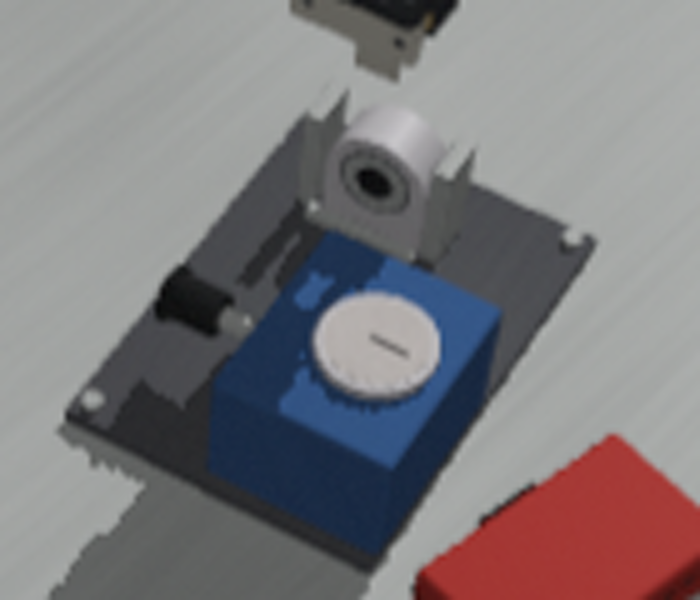

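```bash
python3 to.py .528 .1715 .15 100.4
```

```text
t 15.78 pos [0.5388 0.3328 0.1716] yaw 100.37 tilt [-0.019  0.002 -1.   ] F [2.5 0.8 4.7] w 0.769 q [-0.59  0.51 -0.06  1.6   0.02  1.05  1.1 ]
xyz [  3.93 -15.69   2.15] turn -0.0
```

>>> {"api": "arm_command", "payload": {"deltas": [{"xyz": [0.5, -2, 0], "turn": 0, "jaw": 0}, {"xyz": [1.4, -5.6, 0], "turn": 0, "jaw": 0}, {"xyz": [2.4, -9.4, 0], "turn": 0, "jaw": 0}, {"xyz": [3.3, -13, 0.5], "turn": 0, "jaw": 0}, {"xyz": [3.9, -15.5, 1.5], "turn": 0, "jaw": 0}]}}

```text
clock: 16.2
position: [0.5286, 0.1697, 0.1578]
ee_rot: [0.279, -3.113, -0.005]
force: [0.4, 0.1, -0.6]
width: 0.995
```

>>> {"api": "arm_command", "payload": {"deltas": [{"xyz": [0, 0, 0.5], "turn": 0, "jaw": 0}, {"xyz": [0, 0, 0.5], "turn": 0, "jaw": 0}, {"xyz": [0, 0, 0.5], "turn": 0, "jaw": 0}]}}

```text
clock: 16.45
position: [0.5286, 0.1704, 0.153]
ee_rot: [0.279, -3.113, -0.006]
force: [0.2, 0.4, 0.2]
width: 1.0
```

```bash
python3 to.py .528 .1715 .15 100.4
python3 - <<'E'
from cell import get_image
import cv2,numpy as np
for n in ("wrist",):
    d=get_image(n); cv2.imwrite(f"pics/{n}11.png",d["frame"][:,:,::-1])
E
```

```text
t 16.45 pos [0.5286 0.1704 0.153 ] yaw 100.23 tilt [-0.016  0.002 -1.   ] F [0.2 0.4 0.2] w 1.0 q [-0.37  0.41 -0.04  1.82  0.01  0.93  1.33]
xyz [0.03 0.11 0.31] turn -0.2
```

View pics/wrist11.png

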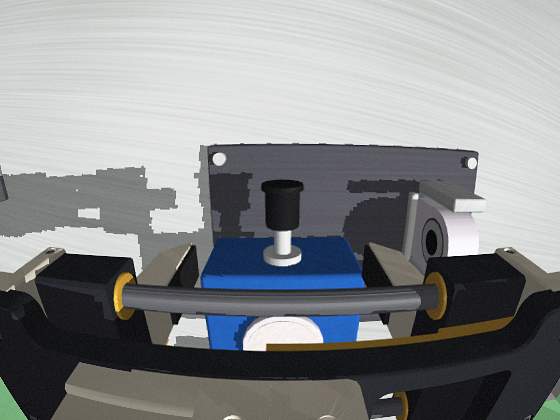

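```bash
python3 to.py .528 .1715 .044 100.4
```

```text
t 16.5 pos [0.5286 0.1713 0.1532] yaw 100.31 tilt [-0.016  0.003 -1.   ] F [ 0.9  1.5 -0.2] w 0.998 q [-0.37  0.41 -0.04  1.82  0.01  0.93  1.33]
xyz [-0.11 -0.03 10.92] turn -0.1
```

>>> {"api": "arm_command", "payload": {"deltas": [{"xyz": [0, 0.1, 1], "turn": -0.2, "jaw": 0}, {"xyz": [0, 0.1, 3], "turn": -0.2, "jaw": 0}, {"xyz": [-0.1, 0.1, 5], "turn": -0.2, "jaw": 0}, {"xyz": [-0.1, 0.1, 6.5], "turn": -0.2, "jaw": 0}, {"xyz": [-0.1, 0.1, 7], "turn": -0.2, "jaw": 0}]}}

```text
clock: 16.92
position: [0.5268, 0.1739, 0.0806]
ee_rot: [0.29, -3.109, -0.006]
force: [-0.6, -0.4, -0.1]
width: 0.997
```

```bash
python3 to.py .528 .1715 .044 100.4
```

```text
t 16.92 pos [0.5268 0.1739 0.0806] yaw 100.65 tilt [-0.019  0.002 -1.   ] F [-0.6 -0.4 -0.1] w 0.997 q [-0.37  0.5  -0.05  1.89  0.02  0.77  1.33]
xyz [-0.14 -0.28  3.66] turn 0.3
```

>>> {"api": "arm_command", "payload": {"deltas": [{"xyz": [-0.15, -0.25, 0.8], "turn": 0.3, "jaw": 0}, {"xyz": [-0.15, -0.25, 2], "turn": 0.3, "jaw": 0}, {"xyz": [-0.15, -0.25, 3.1], "turn": 0.3, "jaw": 0}, {"xyz": [-0.15, -0.25, 3.6], "turn": 0.3, "jaw": 0}, {"xyz": [-0.15, -0.25, 3.6], "turn": 0.3, "jaw": 0}]}}

```text
clock: 17.33
position: [0.5274, 0.1719, 0.0435]
ee_rot: [0.282, -3.108, -0.005]
force: [-0.6, 0.2, 0.2]
width: 0.997
```

```bash
python3 to.py .528 .1715 .044 100.4;python3 - <<'E'
from cell import get_image
import cv2,numpy as np
for n in ("wrist",):
    d=get_image(n); cv2.imwrite(f"pics/{n}12.png",d["frame"][:,:,::-1])
E
```

```text
t 17.33 pos [0.5274 0.1719 0.0435] yaw 100.37 tilt [-0.021  0.001 -1.   ] F [-0.6  0.2  0.2] w 0.997 q [-0.37  0.55 -0.04  1.91  0.02  0.7   1.32]
xyz [-0.05 -0.05 -0.05] turn -0.0
```

View pics/wrist12.png

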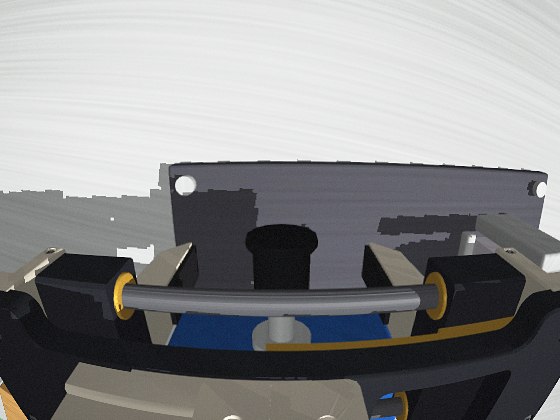

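>>> {"api": "arm_command", "payload": {"deltas": [{"xyz": [0, 0, 0], "turn": 0, "jaw": 255}, {"xyz": [0, 0, 0], "turn": 0, "jaw": 255}, {"xyz": [0, 0, 0], "turn": 0, "jaw": 255}, {"xyz": [0, 0, 0], "turn": 0, "jaw": 255}, {"xyz": [0, 0, 0], "turn": 0, "jaw": 255}], "force": 40}}

```text
clock: 17.8
position: [0.528, 0.172, 0.0446]
ee_rot: [0.282, -3.11, -0.006]
force: [-0.6, 0.6, 0.5]
width: 0.687
```

>>> {"api": "arm_command", "payload": {"deltas": [{"xyz": [0, 0, 0], "turn": 0, "jaw": 255}, {"xyz": [0, 0, 0], "turn": 0, "jaw": 255}, {"xyz": [0, 0, 0], "turn": 0, "jaw": 255}, {"xyz": [0, 0, 0], "turn": 0, "jaw": 255}, {"xyz": [0, 0, 0], "turn": 0, "jaw": 255}]}}

```text
clock: 18.22
position: [0.5281, 0.172, 0.0446]
ee_rot: [0.282, -3.11, -0.006]
force: [-0.9, -0.4, -0.8]
width: 0.324
```

```bash
python3 to.py .528 .1715 .044 100.4
```

```text
t 18.22 pos [0.5281 0.172  0.0446] yaw 100.36 tilt [-0.019  0.002 -1.   ] F [-0.9 -0.4 -0.8] w 0.324 q [-0.37  0.55 -0.04  1.91  0.02  0.7   1.32]
xyz [ 0.01 -0.05  0.06] turn -0.0
```

>>> {"api": "arm_command", "payload": {"deltas": [{"xyz": [0, 0, 0], "turn": 0, "jaw": 255}, {"xyz": [0, 0, 0], "turn": 0, "jaw": 255}, {"xyz": [0, 0, 0], "turn": 0, "jaw": 255}]}}

```text
clock: 18.47
position: [0.5279, 0.1726, 0.0446]
ee_rot: [0.283, -3.11, -0.007]
force: [-0.6, 3.8, -1.6]
width: 0.296
```

>>> {"api": "arm_command", "payload": {"deltas": [{"xyz": [0.3, 0, 0], "turn": 0, "jaw": 255}, {"xyz": [0.6, 0, 0], "turn": 0, "jaw": 255}, {"xyz": [1.0, 0, 0], "turn": 0, "jaw": 255}, {"xyz": [1.4, 0, 0], "turn": 0, "jaw": 255}, {"xyz": [1.7, 0, 0], "turn": 0, "jaw": 255}]}}

```text
clock: 18.88
position: [0.5102, 0.1694, 0.0446]
ee_rot: [0.283, -3.108, -0.006]
force: [-1.2, 2.5, -0.3]
width: 0.297
```

```bash
python3 to.py .5084 .1684 .0446 100.4
```

```text
t 18.88 pos [0.5102 0.1694 0.0446] yaw 100.4 tilt [-0.021  0.002 -1.   ] F [-1.2  2.5 -0.3] w 0.297 q [-0.38  0.53 -0.05  1.95  0.02  0.68  1.32]
xyz [ 0.2  -0.07  0.  ] turn -0.0
```

>>> {"api": "arm_command", "payload": {"deltas": [{"xyz": [0.1, 0, 0], "turn": 0, "jaw": 255}, {"xyz": [0.2, 0, 0], "turn": 0, "jaw": 255}, {"xyz": [0.2, 0, 0], "turn": 0, "jaw": 255}]}}

```text
clock: 19.13
position: [0.5081, 0.169, 0.0446]
ee_rot: [0.283, -3.108, -0.006]
force: [-0.3, 2.1, -1.9]
width: 0.293
```

```bash
python3 to.py .5084 .1684 .0446 100.4;python3 - <<'E'
from cell import get_image
import cv2,numpy as np
for n in ("wrist",):
    d=get_image(n); cv2.imwrite(f"pics/{n}13.png",d["frame"][:,:,::-1])
E
```

```text
t 19.13 pos [0.5081 0.169  0.0446] yaw 100.4 tilt [-0.021  0.002 -1.   ] F [-0.3  2.1 -1.9] w 0.293 q [-0.38  0.53 -0.05  1.96  0.02  0.67  1.32]
xyz [-0.02 -0.06 -0.  ] turn 0.0
```

View pics/wrist13.png

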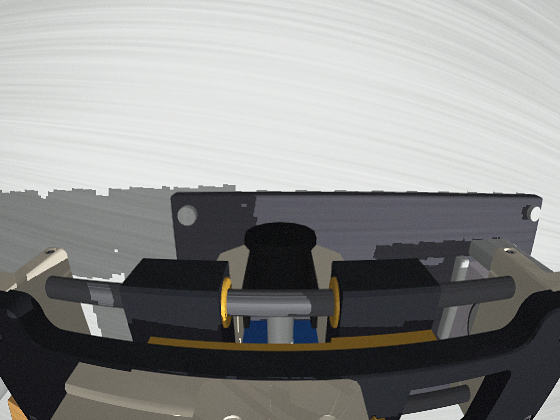

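Knob came along (still at the same place in the fingers). Release and rise.

>>> {"api": "arm_command", "payload": {"deltas": [{"xyz": [0, 0, 0], "turn": 0, "jaw": 150}, {"xyz": [0, 0, 0], "turn": 0, "jaw": 50}, {"xyz": [0, 0, 0], "turn": 0, "jaw": 50}, {"xyz": [0, 0, 0], "turn": 0, "jaw": 50}, {"xyz": [0, 0, 0], "turn": 0, "jaw": 50}]}}

```text
clock: 19.6
position: [0.5083, 0.1688, 0.0446]
ee_rot: [0.283, -3.108, -0.006]
force: [0.1, 0.7, 1.2]
width: 0.609
```

>>> {"api": "arm_command", "payload": {"deltas": [{"xyz": [0, 0, 0], "turn": 0, "jaw": 50}, {"xyz": [0, 0, -1], "turn": 0, "jaw": 50}, {"xyz": [0, 0, -4], "turn": 0, "jaw": 50}, {"xyz": [0, 0, -8], "turn": 0, "jaw": 50}, {"xyz": [0, 0, -12], "turn": 0, "jaw": 50}]}}

```text
clock: 20.02
position: [0.51, 0.1682, 0.1662]
ee_rot: [0.282, -3.106, -0.005]
force: [1.7, 0.5, -0.8]
width: 0.803
```

>>> {"api": "arm_command", "payload": {"deltas": [{"xyz": [3, -1, -2], "turn": 0, "jaw": 50}, {"xyz": [6, -3, -4], "turn": 0, "jaw": 50}, {"xyz": [8, -5, -6], "turn": 0, "jaw": 50}, {"xyz": [8, -8, -6], "turn": 0, "jaw": 50}, {"xyz": [8, -10, -6], "turn": 0, "jaw": 50}]}}

```text
clock: 20.43
position: [0.4506, 0.0532, 0.2299]
ee_rot: [0.282, -3.11, -0.005]
force: [0.4, -0.7, -0.6]
width: 0.802
```

>>> {"api": "arm_command", "payload": {"deltas": [{"xyz": [0, 0, 0], "turn": 0, "jaw": 50}, {"xyz": [0, 0, 0], "turn": 0, "jaw": 50}, {"xyz": [0, 0, 0], "turn": 0, "jaw": 50}, {"xyz": [0, 0, 0], "turn": 0, "jaw": 50}]}}

```text
clock: 20.77
position: [0.4504, 0.0544, 0.23]
ee_rot: [0.285, -3.11, -0.006]
force: [0.4, 0.0, 0.4]
width: 0.805
```

```bash
python3 to.py .5084 .1684 .0446 100.4
python3 - <<'E'
from h import *
from cell import get_image
T={n:get_image(n) for n in ("top","scene")}
cv2.imwrite("pics/z14.png",np.hstack([cv2.resize(T["top"]["frame"][170:280,115:245,::-1],(390,330),interpolation=2),cv2.resize(T["scene"]["frame"][100:210,260:390,::-1],(390,330),interpolation=2)]))
cv2.imwrite("pics/s14.png",T["scene"]["frame"][:,:,::-1])
g=np.array([.568,.250]); a=np.radians(10.4); Rm=np.array([[np.cos(a),-np.sin(a)],[np.sin(a),np.cos(a)]])
for n in T:
    d=T[n]; W=cloud(d); L=(W[...,:2]-g)@Rm; dark=d["frame"].max(-1)<70
    m=(L[...,0]<-.02)&(L[...,0]>-.13)&(abs(L[...,1]+.07)<.03)&(W[...,2]>.045)&(W[...,2]<.09)&dark
    print(n,"knob",m.sum(),L[m].min(0).round(4),L[m].max(0).round(4),L[m].mean(0).round(4))
    m=(abs(L[...,0]+.02)<.031)&(abs(L[...,1]-.085)<.03)&(W[...,2]>.07)&(W[...,2]<.12)
    if m.sum(): print("  carrier",m.sum(),W[m][:,2].max().round(4),L[m].min(0).round(4),L[m].max(0).round(4),L[m].mean(0).round(4))
    o=dict(np.load(n+"0.npz"))
    for nm,f in (("red",lambda h:((h[...,0]<6)|(h[...,0]>174))&(h[...,1]>150)),("carton",lambda h:(h[...,0]>8)&(h[...,0]<22)&(h[...,1]>80))):
        c=[]
        for x in (o,d):
            w=cloud(x);k=f(cv2.cvtColor(x["frame"],cv2.COLOR_RGB2HSV))&(w[...,0]>.6)&(w[...,0]<.95)&(abs(w[...,1])<.4)&(w[...,2]>.01); c.append(w[k].mean(0))
        print("  ",nm,(c[1]-c[0]).round(4))
E
```

```text
t 20.77 pos [0.4504 0.0544 0.23  ] yaw 100.46 tilt [-0.019  0.002 -1.   ] F [0.4 0.  0.4] w 0.805 q [-0.23  0.17  0.    1.95 -0.01  1.04  1.52]
xyz [-8.12 10.05 18.45] turn 0.1
top knob 67 [-0.0775 -0.083 ] [-0.0592 -0.0566] [-0.0685 -0.0711]
  carrier 288 0.092 [-0.0481  0.0676] [0.0108 0.102 ] [-0.0187  0.0835]
   red [-0.      0.0001  0.0002]
   carton [-0.0002  0.0001  0.    ]
scene knob 134 [-0.096  -0.0877] [-0.0595 -0.0539] [-0.0783 -0.0753]
  carrier 218 0.0936 [-0.0479  0.065 ] [0.0091 0.106 ] [-0.0171  0.0813]
   red [0.     0.     0.0002]
   carton [ 0.0001  0.     -0.0001]
```

View pics/z14.png

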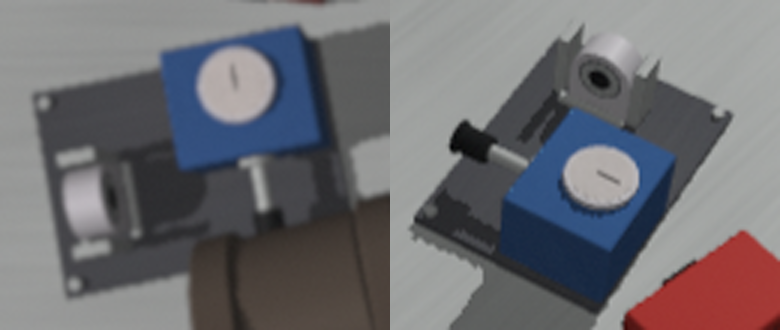

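View pics/s14.png

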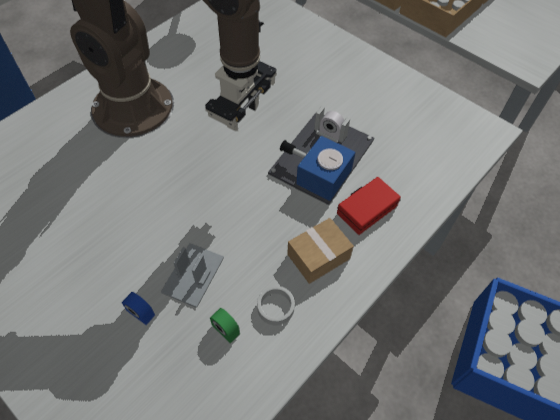

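```bash
python3 -c "
from cell import sign_off
print(sign_off())"
```

```text
the job is handed in; nothing more can be done
None
```

The job is done and handed in, at about 21 s of the 61 s allowed. `sign_off` reports no verdict, so the outcome rests on my own checks.

**What I did:** I took the carrier from the rack by its 64 mm length. I stood it on the bench at about (0.50, 0.00), turned the gripper 90° and took it again across its 32 mm thickness. I lowered it into the nest until I felt contact at about 12 N, then let go. I then gripped the knob, pulled it 20 mm along the gauge's -x, released it and backed the arm clear.

**Last checks:**
- **Carrier:** in both final views it stands upright between the nest posts. The measured surface points centre about 1–4 mm from the nest point; that is partial-surface data, so it is not a tight figure. The tool was 43 mm above the bench at release, as expected for fully down.
- **Rod:** the knob moved about 18–20 mm between the first and last scene views and stayed there after release, so it is at the middle click. In the last top view the arm hid part of the knob, so only the scene view is reliable here.
- **Red case and carton:** both shifted less than 0.3 mm. I checked the bearing race only by eye, and it looks unmoved.

**Disagreement:** the highest depth points on the carrier read 92–94 mm against an expected 88 mm. I took this as depth noise, because points on the posts (86 mm) also read up to 93 mm at the start. The tool also leaned about 0.02–0.03 rad during the placing.

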